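# Bring the tube rotator's empty spoke to the top

## Robot

A 6-joint arm with a two-finger parallel gripper is mounted at the origin on the work surface. World frame = base frame: x ahead of the robot, y to its left, z up, the work surface at z = 0. Lengths are in mm, angles in degrees, forces in N, time in s.
With the tool pointing down it reaches from about 350 to 850 mm from the base axis. Payload 8.1 kg.
Tool frame: the origin (TCP) lies midway between the tips of the shut fingers; the grasp point (between the pads) lies 19 mm behind it (r.grasp_offset is the distance from the TCP to the grasp point, in mm); z points along the fingers, x is the direction in which the jaws open and shut, and the axes are right-handed (so a half turn about z gives the same grasp; the last joint's range is limited). The gripper opens to 85 mm and grips with 20 to 120 N. Pads are 22 mm wide; open, the fingers measure 114 mm over their backs; the gripper's body (76 mm by 85 mm) begins 54 mm behind the grasp point. The pads swing forward as they close: fully open they stand 13 mm farther back than shut.
Start: joints at [66.784, 7.471, 85.268, -0, 87.261, -4.893], TCP at [188.604, 569.591, 231.292] pointing down, gripper open.
Joint ranges: [-169.43, 169.43], [-51.17, 129.36], [1.28, 143.12], [-76.62, 256.62], [0, 156.53], [-152.29, 152.29]. Speed limits (degrees/s): [136.94, 136.94, 159.86, 180, 180, 180].

## Interface

Orientations are given as [roll, pitch, yaw] about the fixed x, y, z axes, in that order (R = Rz(yaw) Ry(pitch) Rx(roll)).
In Python, from bench import r, optics, hand_in gives the robot as it stands.
- The arm moves only by the shell command python3 -m pendant 'ROWS' [FORCE]. ROWS is JSON, a list of rows, each a list of 5 numbers: the opening, from 0 (shut) to 1 (fully open), then the shift along the tool's x, y, z in mm, then the turn about the tool's z in degrees. A call has 1 to 10 rows; each row shifts and turns the commanded pose from where the row before left it, along the tool's axes as they then stand; what a row does not reach is not made up. A row lasts 1/10 s, in which the tool goes at most 50 mm and 8.59 degrees, less where a joint would pass 70% of its speed; a pose out of reach is approached as far as the arm can. A call with a gripper value outside its range is refused whole. The fingers move at their own pace and stop on an object; FORCE is the grip in N (left out, the last holds). Time passes only in rows, so rows that do not move let the fingers close. It gives the time, the measured TCP pose, the force and the opening at its end, in the units of the state.
- r.sense(): the state, without advancing time (a new reading comes with each control period).
- optics.snapshot(name): name is "scene" or "side" or "wrist"; returns (picture, depth): 420x560x3 uint8, blue, green, red; 420x560 float32, mm along the optical axis (not along the pixel's ray), 0 where there is no reading.
- optics.camera_params(name): a dict with "camera_matrix" (3x3 intrinsics, pixels), "eye" and "orientation" of the camera in the world. Camera axes: x right, y down, z forward; pixel columns grow to the right and rows downward; lengths in mm; the calibration is good to about 2 mm. A picture is of the moment at which its call begins: read the wrist's pose just before it. camera_params takes no time and is no camera call; for the wrist camera it gives the pose at the moment of the call.
- hand_in(): hands the job in, once; it reports no verdict.
Trained networks look in the newest picture that a camera, given by its name, has taken for a name from the list of things; names that differ only in an ending like _2 or _b are one class to them, and where a whole thing is asked for, a point or a joint stands for the part that bears it (a point fixed in the world has none). Each returns a list of dicts, best first, with "score" (0 to 1); they miss things now and then, are a little off and sometimes report something else, mostly with a low value. They report only what shows in the picture. A call takes as long as a camera call.
- optics.search_frame(camera, query): "at" ([x, y, z] in mm, in world coordinates, good to about 4 mm: the middle of the surface that is visible of it).
The state is a dict: "time": time; "joint_pos": joint angles; "qd": joint speeds; "joint_efforts": joint torques, N m; "tool_pos": TCP position; "tcp_rot": TCP orientation; "ft_force": force on the tool from outside, world axes, zero at the start; "wrist_torque": the same for the moment, N m; "finger_gap": finger opening in mm.
Only numpy, scipy, OpenCV 4.12 (cv2) and the standard library are available. Lean on these libraries where they do the work, as an engineer would, in place of code of your own. Each camera call takes 0.05 s, during which the arm holds its last target. There are 200 camera calls.

## Task

Turn the tube rotator's wheel by hand: push gently on its spokes, one after another, with a fingertip or the outside of the fingers until the empty spoke with the red end points straight up, ready for the next tube. Never grip or spin the wheel, let the rotator stand where it is, leave the tube rack, the Petri dishes and the brown jar alone, and take the hand away at the end.

Things in the scene. Friction and masses are not known exactly. Their poses are not given: they have to be found in the camera images.
- wheel (a joint): Wheel angle (rad) about its level shaft: 0 or any whole turn = red-ended spoke straight up; +1.571 = it points along the hub frame's -y, -1.571 = along +y, 3.14 = straight down. Turns more than a full turn either way, against a steady friction of 0.25 N m (about 2.5 N at a spoke), and stays where it is left. Pushed sideways, a spoke near the top or leaning away turns easily; one leaning 40 degrees or more towards the finger jams against it.
- hub (a point): Point on the shaft axis in the mid-plane of the spokes, 185 mm above the bench. Its frame is fixed to the stand: x along the shaft to the front (tube side), y level in the wheel's plane, z up. Six flat spokes, 60 degrees apart, without a rim, open between: each 24 mm wide in the wheel's plane, 6 mm thick along x, ending 130 mm from the axis. Hub disc radius 36 mm; hub nut reaches x 29 mm.
- red_tip (a point): Middle of the outer end of the empty spoke (last 34 mm red), 130 mm from the hub. Its frame turns with the wheel: z outward along the spoke, x along the shaft. Each of the other five spokes carries a glass tube with a blue cap lying along its front face (x 4 to 24 mm from the spoke plane), narrower than the spoke; the cap ends 131 mm from the axis.
- rotator: Tube rotator, 3.8 kg with its wheel, loose on four rubber feet; origin on the bench under the middle of its 200 x 190 mm foot plate, x to its front (tube side), z up. White motor housing behind the wheel: x -95 to -10 mm, y -58 to 58 mm, top at 228 mm. The hub lies at x 45, y 0, z 185 mm.
- rack: White test-tube rack with five plugged tubes, loose, 190 x 64 mm, tubes' tops at 168 mm; origin at the middle of its underside, x along its length. Not to be disturbed.
- dishes: Stack of four Petri dishes, loose, 93 mm across, 58 mm high; origin at the middle of its underside. Not to be disturbed.
- bottle: Brown glass jar with black cap, loose, 54 mm across, 115 mm high; origin at the middle of its underside. Not to be disturbed.

How it is judged (in metres and radians):
At the end, for the whole second after the job is handed in: The red-ended spoke points straight up within 0.1 rad (about 6 degrees) and the wheel is at rest; the rotator stands upright within 20 mm of where it was, and so do the rack, the dishes and the jar (angle between red_tip's own z axis and vertical below 0.1 rad and velocity of joint wheel between -0.05 and 0.05 rad/s and distance of each of rotator, rack, dishes, bottle from where it was at the start of the episode below 0.02 m and angle between rotator's own z axis and vertical below 0.05 rad); the robot touches nothing.
It fails at once if the wheel or the rotator is gripped or struck hard (more than 40 N from the fingers) (contact force between the fingers and rotator above 40 N).
It fails at once if the wheel is spun (faster than 4 rad/s) (velocity of joint wheel above 4 rad/s or velocity of joint wheel below -4 rad/s).
It fails at once if the rotator is shoved, tipped or lifted (20 mm or 0.15 rad) (distance of rotator from where it was at the start of the episode above 0.02 m or angle between rotator's own z axis and vertical above 0.15 rad).
It fails at once if the rack, the dishes or the jar is moved, lifted or tipped (20 mm or 0.3 rad) (distance of any of rack, dishes, bottle from where it was at the start of the episode above 0.02 m or angle between any of rack, dishes, bottle's own z axis and vertical above 0.3 rad).
It also fails if it takes over 72 s, if anything falls off the work surface, if the arm or the gripper's body presses on something with over 40 N, if the wrist force passes 120 N, or if a joint passes its speed limit or range.

## Working session

There is one attempt and no reset: what is moved stays moved. The work goes in short steps, Python scripts to look and compute and a shell command to move; the robot and the scene stay as the last step left them, time stands still between calls to the robot, and variables do not carry over. Pictures are saved under pics/ and viewed, about 8 in all and at most 12, crops included, and the job is handed in when it is done.

```bash
mkdir -p pics; cat > h.py <<'E'
import numpy as np, cv2
from bench import r, optics, hand_in
def snap(c,n=None):
    p,d=optics.snapshot(c)
    if n: cv2.imwrite(f'pics/{n}.png',p)
    return p,d
E
python3 - <<'E'
from h import *
print(r.sense())
a,d=snap('scene');b,_=snap('side')
cv2.imwrite('pics/a.png',a);cv2.imwrite('pics/b.png',b)
for c in ('scene','side'):
    p=optics.camera_params(c);print(c,p)
    for q in ('wheel','hub','red_tip','rotator','rack','dishes','bottle'):
        print(q,[(np.round(x['at']),round(x['score'],2)) for x in optics.search_frame(c,q)[:2]])
E
```

```text
{'time': 0.0, 'joint_pos': array([ 6.67846511e+01,  7.51523182e+00,  8.53275125e+01,  8.91562502e-04,
        8.72619701e+01, -4.89228747e+00]), 'qd': array([ 0.14100449,  0.03443165, -0.13870405,  0.01386549, -0.03388962,
       -0.02298814]), 'joint_efforts': array([-1.42778888e-03, -5.69384551e+01, -5.00552917e+01, -5.07595832e-04,
        1.48698053e-02,  1.40208246e-05]), 'tool_pos': array([188.37788909, 569.09517654, 230.2600767 ]), 'tcp_rot': array([-1.79990182e+02,  1.04256910e-01,  7.16769041e+01]), 'ft_force': array([-0.4680092 , -0.08342597, -0.60843591]), 'wrist_torque': array([0.03271707, 0.0136963 , 0.02030967]), 'finger_gap': 85.44825603228394}
scene {'camera_matrix': array([[469.0776522 ,   0.        , 273.26304354],
       [  0.        , 469.0776522 , 211.45228006],
       [  0.        ,   0.        ,   1.        ]]), 'eye': array([1173.66346215,  -64.53450147,  955.67823822]), 'orientation': array([-144.18734894,   -0.74719308,   80.15057888])}
wheel [(array([621., -31., 208.]), 0.66)]
hub [(array([588.,  -7., 166.]), 0.91)]
red_tip [(array([618., -26., 210.]), 0.79
[... 229 characters left out ...]
-27., 208.]), 0.65)]
side {'camera_matrix': array([[441.66570594,   0.        , 282.11297028],
       [  0.        , 441.66570594, 210.71454588],
       [  0.        ,   0.        ,   1.        ]]), 'eye': array([ 800.43658261,  467.44168483, 1071.73361668]), 'orientation': array([-153.21309097,   -0.46017403,  156.38077609])}
wheel [(array([624., -14., 230.]), 0.81)]
hub [(array([571.,  26., 176.]), 0.56)]
red_tip [(array([619., -16., 228.]), 0.96)]
rotator [(array([575.,  26., 176.]), 0.96)]
rack [(array([695., 215.,  68.]), 0.73), (array([624., -14., 229.]), 0.7)]
dishes [(array([ 683., -141.,   60.]), 0.93), (array([698., 215.,  64.]), 0.16)]
bottle [(array([ 498., -229.,  105.]), 0.75)]
```

View pics/a.png

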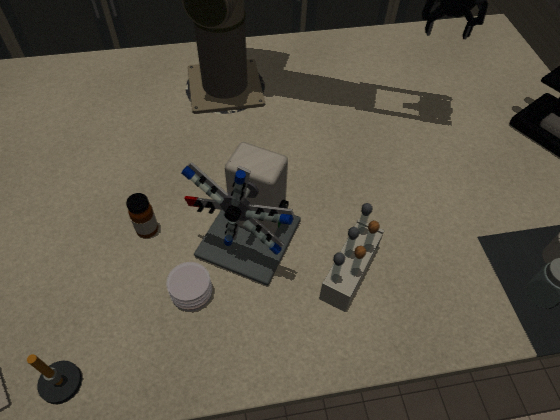

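View pics/b.png

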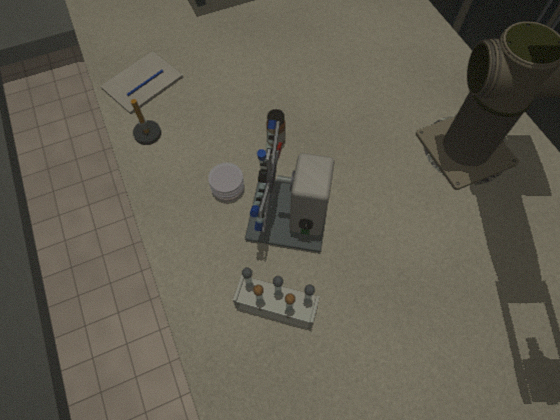

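```bash
cat >> h.py <<'E'
from scipy.spatial.transform import Rotation as Ro
def cloud(c,d,K=None):
    p=optics.camera_params(c);K=p['camera_matrix'];R=Ro.from_euler('xyz',p['orientation'],degrees=True).as_matrix()
    v,u=np.mgrid[:d.shape[0],:d.shape[1]]
    P=np.stack([(u-K[0,2])/K[0,0]*d,(v-K[1,2])/K[1,1]*d,d],-1)@R.T+p['eye']
    P[d==0]=np.nan
    return P
def blobs(c,mode,amin=6):
    p,d=snap(c);P=cloud(c,d);h=cv2.cvtColor(p,cv2.COLOR_BGR2HSV)
    H,S,V=h[...,0],h[...,1],h[...,2]
    m=((H>100)&(H<130) if mode=='b' else (H<6)|(H>174))&(S>140)&(V>50)
    m&=np.nan_to_num(P[...,2])>50
    n,l,s,ce=cv2.connectedComponentsWithStats(m.astype(np.uint8))
    return [(s[i,4],ce[i],np.nanmedian(P[l==i],0)) for i in range(1,n) if s[i,4]>=amin],p,d,P
E
python3 - <<'E'
from h import *
for c in('scene','side'):
    for m in 'br':
        B,p,d,P=blobs(c,m)
        for a,ce,x in B: print(c,m,a,np.round(ce),np.round(x))
    # foot plate: z within 5..40
    H=cv2.cvtColor(p,cv2.COLOR_BGR2HSV)
    Z=P[...,2]
    for lo,hi in((8,30),(222,234)):
        m=(Z>lo)&(Z<hi)&(np.hypot(P[...,0]-590,P[...,1]+5)<170)
        q=P[m][:,:2].astype(np.float32);h=q[:0]
        print(c,lo,len(q),np.median(P[m][:,2]) if len(q) else 0)
        n,l,s,ce=cv2.connectedComponentsWithStats(m.astype(np.uint8))
        for i in range(1,n):
            if s[i,4]>200:
                print('  ',s[i,4],ce[i].round(),cv2.minAreaRect(P[l==i][:,:2].astype(np.float32)))
    cv2.imwrite(f'pics/z{c}.png',cv2.resize(p[100:310,130:410] if c=='scene' else p[80:290,180:460],None,fx=2.8,fy=2.8,interpolation=cv2.INTER_CUBIC))
E
```

```text
scene b 83 [188. 172.] [ 568. -115.  269.]
scene b 69 [240. 174.] [628. -21. 315.]
scene b 96 [286. 218.] [681.  55. 233.]
scene b 8 [226. 239.] [609. -62.  76.]
scene b 26 [275. 250.] [674.  37. 114.]
scene r 36 [191. 198.] [ 544. -123.  158.]
scene 8 3503 19.061345455494575
   3466 [244. 250.] ((566.9450073242188, -6.2864227294921875), (190.07135009765625, 202.42811584472656), 56.63191604614258)
scene 222 1926 227.83072137959044
   1516 [257. 162.] ((524.3505249023438, 22.571144104003906), (113.93195343017578, 85.1259765625), 56.68866729736328)
   251 [279. 215.] ((663.5330810546875, 40.887969970703125), (65.47293090820312, 27.236452102661133), 52.420135498046875)
side b 41 [271. 124.] [ 567. -112.  268.]
side b 45 [261. 153.] [629. -19. 314.]
side b 43 [254. 209.] [677.  57. 236.]
side b 7 [254. 215.] [682.  65. 227.]
side b 6 [256. 228.] [675.  45. 111.]
side r 20 [279. 145.] [ 541. -124.  158.]
side 8 2356 19.073217292117306
   2198 [283. 225.] ((566.43505859375, -4.628631591796875), (188.2767333984375, 199.67337036132812), 56.54631042480469)
side 222 1796 227.8655676067645
   1550 [313. 176.] ((522.8997802734375, 23.559356689453125), (113.74527740478516, 83.38531494140625), 56.536705017089844)
```

View pics/zscene.png

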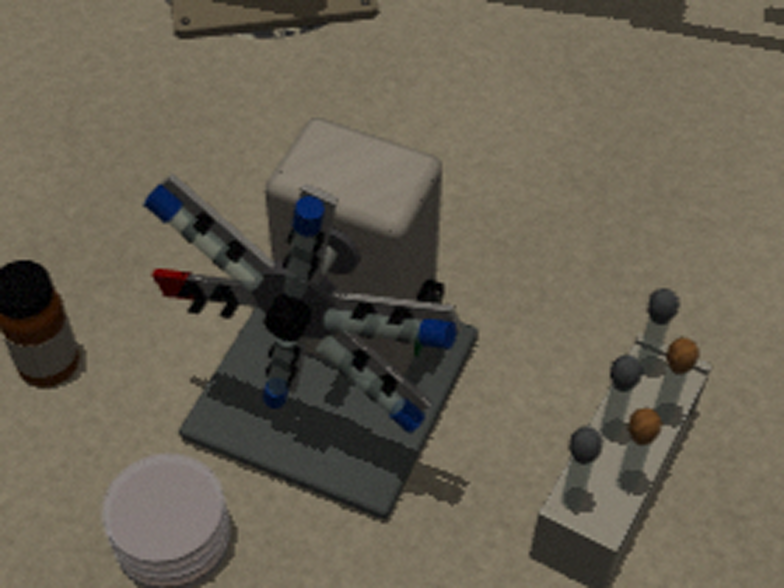

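```bash
python3 -m pendant '[[0,0,0,-45,7.5],[0,0,0,-45,7.5],[0,0,0,-45,0],[0,0,0,-45,0],[0,-12,28,0,0],[0,-18,42,0,0],[0,-18,42,0,0],[0,-18,42,0,0],[0,-18,42,0,0],[0,-18,42,0,0]]' 20; python3 -m pendant '[[0,-18,42,0,0],[0,-18,42,0,0],[0,-18,42,0,0],[0,-18,42,0,0],[0,-18,42,0,0],[0,-18,42,0,0],[0,-12,28,0,0],[0,-6,14,0,0],[0,0,0,0,0],[0,0,0,0,0]]'
cat >> h.py <<'E'
HUB=np.array([604.1,-30.3,185.]);YA=np.radians(56.6)
X=np.array([np.sin(YA),-np.cos(YA),0]);Y=np.array([np.cos(YA),np.sin(YA),0]);Z=np.array([0,0,1.])
L=lambda p:np.round([(p-HUB)@X,(p-HUB)@Y,(p-HUB)@Z],1)
def state():
    s=r.sense();print('t',s['time'],'tcp hub-frame',L(s['tool_pos']),'rpy',s['tcp_rot'].round(1),'F',s['ft_force'].round(1),'gap',round(s['finger_gap'],1))
def caps():
    for c in('scene','side'):
        for m in 'br':
            for a,ce,x in blobs(c,m)[0]:
                l=L(x);print(c,m,a,ce.round(),l,'ang',round(np.degrees(np.arctan2(-l[1],l[2])),1),'rad',round(np.hypot(l[1],l[2])))
E
python3 -c "
from h import *
state();caps();snap('side','c')"
```

```text
time: 2.0
tool_pos: [332.0, 352.0, 411.5]
tcp_rot: [180.0, -0.0, 56.7]
ft_force: [2.1, 0.1, 0.1]
finger_gap: 0.1
time: 3.0
tool_pos: [507.6, 87.4, 411.3]
tcp_rot: [-180.0, -0.0, 56.7]
ft_force: [0.7, 0.5, 0.4]
finger_gap: 0.0
t 3.0 tcp hub-frame [-145.3   45.2  226.3] rpy [-180.    -0.    56.7] F [0.7 0.5 0.4] gap 0.0
scene b 84 [188. 172.] [ 17.2 -90.4  83.7] ang 47.2 rad 123
scene b 70 [240. 174.] [ 15.1  20.8 129. ] ang -9.2 rad 131
scene b 96 [286. 218.] [ 17.2 112.9  48.8] ang -66.6 rad 123
scene b 10 [227. 240.] [  23.5  -20.3 -107.8] ang 169.3 rad 110
scene b 28 [275. 250.] [ 21.3  94.6 -72.6] ang -127.5 rad 119
scene r 36 [190. 198.] [   1.3 -111.7  -27.3] ang 103.7 rad 115
side b 44 [271. 124.] [ 13.5 -88.1  83.4] ang 46.6 rad 121
side b 43 [261. 153.] [ 14.   22.2 129.6] ang -9.7 rad 131
side b 48 [254. 209.] [ 13.5 114.1  50.3] ang -66.2 rad 125
side b 7 [256. 227.] [ 18.5  98.3 -71.7] ang -126.1 rad 122
side r 22 [279. 146.] [  -0.9 -109.1  -26.5] ang 103.7 rad 112
```

View pics/c.png

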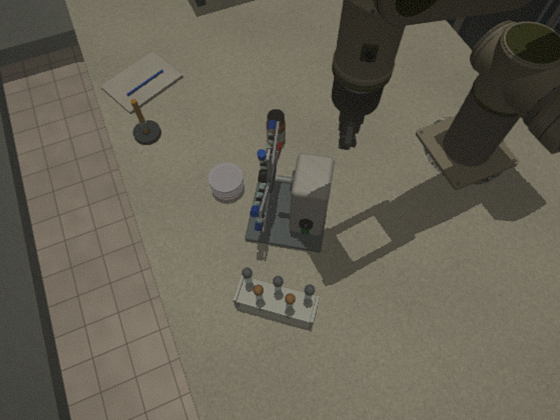

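```bash
python3 -m pendant '[[0,-14,30,0,0],[0,-18,38,0,0],[0,-18,38,0,0],[0,-14,30,0,0],[0,-6,12,0,0],[0,0,0,0,0],[0,0,0,0,0]]'; python3 -c "
from h import *
state()"
```

```text
time: 3.95
tool_pos: [592.8, -51.8, 411.4]
tcp_rot: [-180.0, -0.0, 56.7]
ft_force: [0.1, 0.3, 0.1]
finger_gap: 0.0
t 3.95 tcp hub-frame [  2.4 -24.2 226.4] rpy [-180.    -0.    56.7] F [0.1 0.3 0.1] gap 0.0
```

```bash
python3 -m pendant '[[0,0,0,30,0],[0,0,0,40,0],[0,0,0,40,0],[0,0,0,16,0],[0,0,0,0,0],[0,0,0,0,0],[0,4,0,0,0],[0,4,0,0,0],[0,4,0,0,0],[0,4,0,1,0]]'; python3 -c "
from h import *
state()"
```

```text
time: 4.95
tool_pos: [602.5, -39.3, 285.2]
tcp_rot: [179.9, -0.0, 56.7]
ft_force: [0.3, 0.3, -0.4]
finger_gap: -0.1
t 4.95 tcp hub-frame [  3.6  -8.4 100.2] rpy [179.9  -0.   56.7] F [ 0.3  0.3 -0.4] gap -0.1
```

Now push B along an arc to about 45° lean.

```bash
python3 -m pendant '[[0,5,0,1,0],[0,6,0,1,0],[0,6,0,1,0],[0,6,0,2,0],[0,6,0,2,0],[0,6,0,3,0],[0,6,0,3,0],[0,5,0,3,0],[0,5,0,4,0],[0,0,0,0,0]]'; python3 -c "
from h import *
state();caps()"
```

```text
time: 5.95
tool_pos: [629.8, 3.8, 263.2]
tcp_rot: [-179.9, 0.0, 56.7]
ft_force: [-0.3, 0.4, 0.3]
finger_gap: -0.1
t 5.95 tcp hub-frame [ 2.7 42.6 78.2] rpy [-179.9    0.    56.7] F [-0.3  0.4  0.3] gap -0.1
scene b 94 [210. 167.] [ 17.  -38.8 122. ] ang 17.6 rad 128
scene b 28 [271. 195.] [ 16.   82.  101.9] ang -38.8 rad 131
scene b 30 [202. 224.] [ 18.6 -81.4 -84.7] ang 136.1 rad 117
scene b 63 [287. 238.] [ 18.7 119.6 -13.7] ang -96.5 rad 120
scene r 56 [187. 180.] [   0.7 -111.3   32.6] ang 73.7 rad 116
side b 7 [254. 184.] [ 17.4  81.3 102.4] ang -38.4 rad 131
side b 23 [253. 226.] [ 16.6 123.3 -14.4] ang -96.7 rad 124
```

```bash
python3 -m pendant '[[0,5,0,3,0],[0,5,0,4,0],[0,5,0,4,0],[0,5,0,5,0],[0,3,0,3,0],[0,0,0,0,0],[0,-6,0,-12,0],[0,-4,0,-30,0],[0,0,0,-30,0],[0,0,0,-30,0]]'; python3 -c "
from h import *
state();caps()"
```

```text
time: 7.15
tool_pos: [636.7, 13.6, 349.8]
tcp_rot: [180.0, -0.0, 56.7]
ft_force: [0.2, -0.3, -0.4]
finger_gap: -0.1
t 7.15 tcp hub-frame [  3.   54.6 164.8] rpy [180.   -0.   56.7] F [ 0.2 -0.3 -0.4] gap -0.1
scene b 63 [227. 169.] [ 14.6  -4.7 131. ] ang 2.1 rad 131
scene b 45 [191. 212.] [  17.4 -106.1  -55.9] ang 117.8 rad 120
scene b 23 [282. 244.] [ 15.3 108.8 -49.6] ang -114.5 rad 120
scene r 59 [192. 172.] [ -0.  -95.7  65.3] ang 55.7 rad 116
side r 44 [278. 129.] [ -1.1 -91.5  62.5] ang 55.7 rad 111
```

```bash
python3 -m pendant '[[0,-20,0,-10,0],[0,-30,0,0,0],[0,-30,0,0,0],[0,-16,0,0,0],[0,0,0,10,0],[0,0,0,25,0],[0,0,0,25,0],[0,0,0,14,0],[0,0,0,0,0],[0,0,0,0,0]]'; python3 -c "
from h import *
state()"
```

```text
time: 8.35
tool_pos: [584.4, -66.0, 283.5]
tcp_rot: [-180.0, -0.0, 56.7]
ft_force: [0.5, 0.6, 1.4]
finger_gap: 0.1
t 8.35 tcp hub-frame [  3.2 -40.6  98.5] rpy [-180.    -0.    56.7] F [0.5 0.6 1.4] gap 0.1
```

```bash
python3 -m pendant '[[0,7,0,0,0],[0,5,0,0,0],[0,5,0,0,0],[0,6,0,0,0],[0,7,0,0,0],[0,7,0,0,0],[0,7,0,0,0],[0,7,0,1,0],[0,7,0,2,0],[0,0,0,0,0]]';python3 -m pendant '[[0,6,0,2,0],[0,6,0,3,0],[0,6,0,3,0],[0,5,0,3,0],[0,0,0,0,0]]'; python3 -c "
from h import *
state();caps()"
```

```text
time: 9.35
tool_pos: [616.5, -16.7, 279.7]
tcp_rot: [-180.0, -0.0, 56.7]
ft_force: [-0.7, 0.3, -0.4]
finger_gap: -0.1
time: 9.85
tool_pos: [629.0, 2.1, 268.7]
tcp_rot: [-180.0, -0.0, 56.7]
ft_force: [0.3, 0.6, -0.2]
finger_gap: 0.2
t 9.85 tcp hub-frame [ 3.  40.8 83.7] rpy [-180.    -0.    56.7] F [ 0.3  0.6 -0.2] gap 0.2
scene b 72 [180. 187.] [  17.3 -119.6   23.6] ang 78.8 rad 122
scene b 27 [269. 192.] [ 15.3  77.  106. ] ang -36.0 rad 131
scene b 18 [205. 227.] [ 19.8 -74.8 -88.6] ang 139.8 rad 116
scene b 74 [288. 236.] [ 18.1 119.9  -7.6] ang -93.6 rad 120
scene r 69 [213. 163.] [  0.9 -39.7 118.5] ang 18.5 rad 125
side b 10 [255. 182.] [ 18.   77.6 104.5] ang -36.6 rad 130
side b 30 [253. 225.] [ 15.8 124.3  -7.5] ang -93.5 rad 125
```

```bash
python3 -m pendant '[[0,5,0,3,0],[0,5,0,4,0],[0,4,0,4,0],[0,4,0,4,0],[0,2,0,2,0],[0,0,0,0,0],[0,0,0,0,0]]'; python3 -c "
from h import *
state();caps()
p,d=snap('scene');cv2.imwrite('pics/d.png',cv2.resize(p[100:310,130:410],None,fx=2.8,fy=2.8,interpolation=cv2.INTER_CUBIC))"
```

```text
time: 10.75
tool_pos: [639.5, 18.2, 251.7]
tcp_rot: [-179.9, 0.0, 56.7]
ft_force: [0.8, 0.5, 0.6]
finger_gap: 0.1
t 10.75 tcp hub-frame [ 2.9 60.  66.7] rpy [-179.9    0.    56.7] F [0.8 0.5 0.6] gap 0.1
scene b 77 [182. 179.] [  16.6 -109.9   53.6] ang 64.0 rad 122
scene b 18 [194. 218.] [ 21.9 -95.3 -66.9] ang 125.1 rad 116
scene b 35 [284. 243.] [ 16.8 112.5 -38.2] ang -108.8 rad 119
scene r 38 [224. 162.] [  1.2 -18.7 129.7] ang 8.2 rad 131
side b 6 [254. 199.] [ 13.8 103.4  78.6] ang -52.8 rad 130
side b 7 [256. 229.] [ 11.9 118.7 -39.6] ang -108.4 rad 125
```

View pics/d.png

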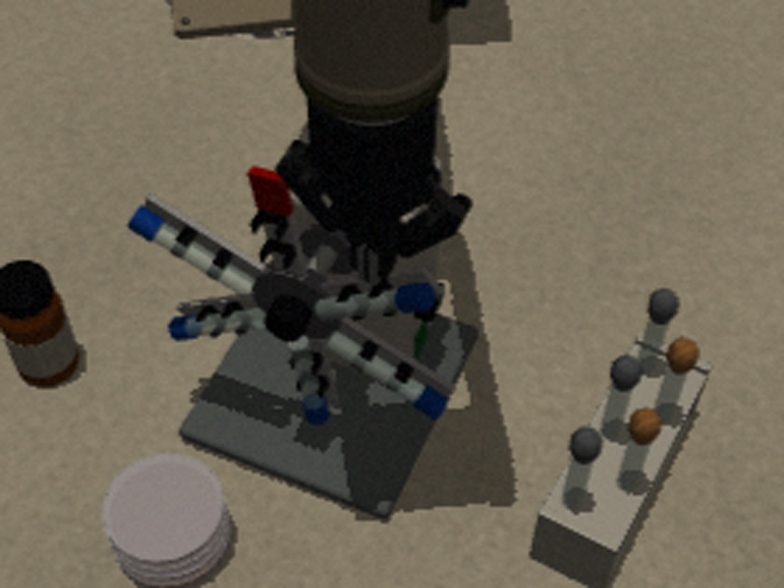

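```bash
python3 -m pendant '[[0,2,0,2,0],[0,3,0,3,0],[0,2,0,3,0],[0,0,0,0,0],[0,0,0,0,0],[0,0,0,-15,0],[0,4,0,-30,0],[0,4,0,-40,0],[0,0,0,-40,0],[0,0,-40,-20,0]]'; python3 -m pendant '[[0,0,-45,0,0],[0,0,-45,0,0],[0,0,-45,0,0],[0,0,-20,0,0],[0,0,0,0,0]]';python3 -c "
from h import *
state();caps();caps()
for i,c in enumerate(('scene','side')):
    p,d=snap(c);q=p[130:235,170:310] if c=='scene' else p[110:215,210:350];cv2.imwrite(f'pics/e{i}.png',cv2.resize(q,None,fx=5,fy=5,interpolation=cv2.INTER_CUBIC))
    P=cloud(c,d);h=cv2.cvtColor(p,cv2.COLOR_BGR2HSV)
    # grey spoke+red top points in the spoke plane near the vertical
    D=P-HUB;x,y,z=D@X,D@Y,D@Z
    red=((h[...,0]<8)|(h[...,0]>172))&(h[...,1]>120)&(abs(x)<12)&(z>85)
    print(c,'red y',y[red].min(),y[red].max(),y[red].mean(),red.sum())
    for lo in range(40,135,10):
        m=(z>lo)&(z<lo+10)&(abs(y)<35)&(x>-8)&(x<8)
        if m.sum()>2: print(lo,m.sum(),np.percentile(y[m],[5,50,95]).round(1))
    for q in('red_tip','rotator','hub'):print(q,[(L(np.array(k['at'])),round(k['score'],2)) for k in optics.search_frame(c,q)[:1]])
"
```

```text
time: 12.0
tool_pos: [617.0, 50.8, 392.6]
tcp_rot: [179.8, -0.1, 56.5]
ft_force: [0.6, 0.3, 0.3]
finger_gap: -0.1
time: 12.5
tool_pos: [483.4, 139.4, 391.8]
tcp_rot: [179.9, -0.2, 56.8]
ft_force: [1.2, -0.0, 0.3]
finger_gap: -0.3
t 12.5 tcp hub-frame [-194.2   75.2  206.8] rpy [179.9  -0.2  56.8] F [ 1.2 -0.   0.3] gap -0.3
scene b 75 [184. 176.] [  17.1 -103.7   65.6] ang 57.7 rad 123
scene b 102 [282. 210.] [ 16.3 103.8  69. ] ang -56.4 rad 125
scene b 25 [190. 213.] [  20.9 -108.3  -57.2] ang 117.8 rad 122
scene b 26 [280. 247.] [ 22.4 107.1 -53.7] ang -116.6 rad 120
scene r 50 [232. 164.] [  0.6  -2.6 130.4] ang 1.1 rad 130
side b 43 [272. 124.] [  13.8 -102.2   66. ] ang 57.1 rad 122
side b 53 [255. 202.] [ 13.3 106.9  69.9] ang -56.8 rad 128
side r 35 [270. 144.] [ -0.7  -1.5 130.3] ang 0.7 rad 130
scene b 75 [184. 176.] [  17.2 -103.6   65.7] ang 57.6 rad 123
scene b 101 [282. 210.] [ 16.6 103.8  68.9] ang -56.4 rad 125
scene b 24 [190. 213.] [  21.2 -108.2  -56.8] ang 117.7 rad 122
scene b 31 [281. 247.] [ 20.3 106.8 -52.4] ang -116.1 rad 119
scene r 49 [232. 164.] [  0.4  -2
[... 440 characters left out ...]
4   9. ]
100 50 [-13.3  -1.9   9.5]
110 46 [-14.2   0.1   8.9]
120 61 [-13.2  -2.8   9.3]
130 37 [-13.   -1.1   7.8]
red_tip [(array([ 9.5,  5.6, 19.6]), 0.82)]
rotator [(array([-25.2,  13.5, -17.8]), 0.84)]
hub [(array([-27. ,  10.3, -21. ]), 0.67)]
side red y -14.811726298830022 10.750614450155823 1.818111631964085 57
40 9 [-3.  10.4 10.6]
50 11 [-3.5  9.3 10.5]
60 20 [-2.8  8.2 10.1]
70 10 [-2.8  8.4  9.1]
80 12 [-4.4  7.4 10.7]
90 19 [-5.5  8.   9.7]
100 17 [-14.8   8.7  10.8]
110 18 [-16.1   7.4   9.5]
120 20 [-10.6   6.6   9.8]
130 29 [-14.3  -2.2   9.4]
red_tip [(array([ 3.2, 13. , 38.3]), 0.72)]
rotator [(array([-59.2,  28.9, -23.4]), 0.78)]
hub [(array([-61.8,  30.4, -22.9]), 0.76)]
```

View pics/e0.png

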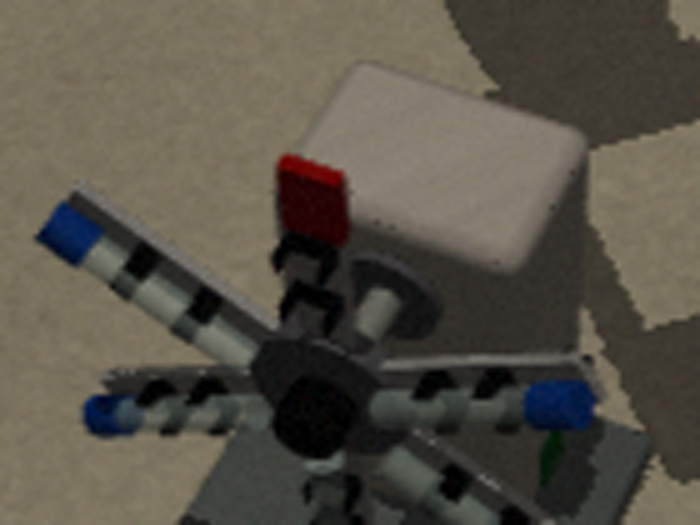

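```bash
python3 -c "
from h import *
for c in('scene','side'):
    P=cloud(c,snap(c)[1]);z=P[...,2]
    m=((z>222)&(z<234)&(np.hypot(P[...,0]-523.5,P[...,1]-23)<80)).astype(np.uint8)
    n,l,s,_=cv2.connectedComponentsWithStats(m);i=1+s[1:,4].argmax();print(c,cv2.minAreaRect(P[l==i][:,:2].astype(np.float32)))
state();print(hand_in())"
```

```text
scene ((524.222900390625, 22.398948669433594), (113.87244415283203, 84.3479232788086), 55.012203216552734)
side ((523.1481323242188, 23.440383911132812), (113.59629821777344, 82.65678405761719), 56.54056167602539)
t 13.4 tcp hub-frame [-191.8   74.7  204.3] rpy [180.   -0.   56.7] F [-0.2 -0.7  0.6] gap 0.1
the job is handed in; nothing more can be done
None
```

The red-ended spoke now points straight up, about 1° (0.02 rad) off against the 0.1 rad allowed, and the job is handed in at 13.4 s of the 72 s. I turned the wheel by roughly 105° with two pushes of the shut fingertips, one on each of two neighbouring spokes. Then I lifted the hand up and back, clear of everything.

**Last checks:**
- **Spoke angle:** the red tip itself (0.7–1.3°), the upper blue caps in left–right pairs (0.2–0.6°) and the edges of the upright spoke (about 1°) all agree.
- **Rotator:** its housing top is within about 1 mm of where it was at the start in both cameras. The scene camera gave its heading as 55.0°, the side camera 56.5°; the start value was 56.6° and I read the difference as edge noise.
- **Forces:** the wrist readings at the end of each move stayed below about 2 N; I did not see the peaks in between.
- **Rack, dishes and jar:** I did not measure them again. The hand's path stayed clear of them, and they looked unchanged in the pictures.

**Disagreements:**
- **Finder:** on the last pictures the trained finder put "red_tip" near the hub, which is wrong. I used colour and depth instead.
- **Starting angle:** it read 104° from the red end and 107–113° from the caps, so the exact turn made is uncertain by a few degrees.

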